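# Screw the storeroom canister shut

### The arm

A 6-joint arm with a two-finger parallel gripper is mounted at the origin on the work surface. World frame = base frame: x ahead of the robot, y to its left, z up, the work surface at z = 0. Lengths are in m, angles in rad, forces in N, time in s.
With the tool pointing down it reaches from about 0.25 to 0.775 m from the base axis. Payload 4 kg.
Tool frame: the origin (TCP) lies between the finger pads; the fingertips stand bot.tip_reach ahead of it and the grasp point (between the pads) lies 6 mm ahead of it (bot.tip_reach is the distance from the TCP to the fingertips, in m); z points along the fingers, y is the line along which they close (so a half turn about z gives the same grasp; the last joint's range is limited). The gripper opens to 85 mm and grips with 20 to 120 N. Pads are 22 mm wide; open, the fingers measure 114 mm over their backs; the gripper's body (76 mm by 85 mm) begins 54 mm behind the grasp point. The pads swing forward as they close: fully open they stand 13 mm farther back than shut.
Start: joints at [1.176, 0.087, 1.371, -0, 1.684, -0.103], TCP at [0.158, 0.527, 0.256] pointing down, gripper open.
Joint ranges: [-3.1, 3.1], [-0.76, 2.03], [0.27, 2.55], [-1.08, 4.22], [0.17, 2.65], [-2.57, 2.57]. Speed limits (rad/s): [2.79, 2.79, 3.14, 3.14, 3.14, 3.14].

### API

Orientations are given as a unit quaternion [w, x, y, z].
In Python, from workcell import bot gives the robot as it stands.
- The arm moves only by the tool carry_out, never from a script. Its argument "steps" is a list of rows, each a list of 7 numbers: the finger opening in m, from 0 to 0.0854, then the shift along the tool's x, y, z in m, then the turn, a rotation vector about the tool's x, y, z in degrees. In form: [[gripper, x, y, z, wx, wy, wz], ...]. A call has 1 to 5 rows; each row is the pose to reach, as a shift and turn from the pose commanded when the call began, along the tool's axes at that moment; what a row does not reach only later rows make up. A row lasts 1/12 s, in which the tool goes at most 41.7 mm and 7.16 degrees, less where a joint would pass 70% of its speed; a pose out of reach is approached as far as the arm can. A call with a gripper value outside its range is refused whole. The fingers move at their own pace and stop on an object; "grip_force" is the grip in N (left out, the last holds). Time passes only in rows, so rows that repeat a pose let the fingers close. It gives the time, the measured TCP pose, the force, the opening and the grip force at its end, in the units of the state.
- bot.sense(): the state, without advancing time (a new reading comes with each control period).
- bot.get_image(name): name is "scene" or "top"; returns the picture (480x640x3 uint8, blue, green, red); there is no depth.
- bot.get_calibration(name): a dict with "vfov" (degrees; the focal length in pixels is half the picture's height over the tangent of half this angle, whatever the lens; pixels are square), "cx", "cy" (the principal point, pixels), "k1" (the pictures are not rectified: a ray, as slopes to the right and down, at radius r is drawn at 1 + k1 r^2 times it, then the intrinsics apply), "rvec" (rotation vector, rad) and "tvec" (3), from world to camera coordinates, as OpenCV has them. Camera axes: x right, y down, z forward; pixel columns grow to the right and rows downward; lengths in m; the calibration is good to about 2 mm. A picture is of the moment at which its call begins. get_calibration takes no time and is no camera call.
- bot.hand_in(): hands the job in; it is judged then, once.
The state is a dict: "t": time; "joint_positions": joint angles; "qd": joint speeds; "joint_torque": joint torques, N m; "tool_pos": TCP position; "eef_rot": TCP orientation; "ft_force": force on the tool from outside, world axes, zero at the start; "torque": the same for the moment, N m; "gripper_width": opening from 0.0 (shut) to 1.0 (fully open); "grip_force": force on a finger pad.
Only numpy, scipy, OpenCV 4.12 (cv2) and the standard library are available. Lean on these libraries where they do the work, as an engineer would, in place of code of your own. Each camera call takes 0.05 s, during which the arm holds its last target. There are 200 camera calls.

### The job

One of the two steel canisters on the storeroom table has its black lid just laid on, standing high on top of the thread. Without taking that lid off, grip its bar and turn it back (anticlockwise seen from above) until the thread drops into place and the lid sinks down onto the neck, then screw it forward (clockwise) to the stop and let go.

Things in the scene. Friction and masses are not known exactly. Their poses are not given: they have to be found in the camera images.
- canister: The steel canister with the raised lid: full, immovable, 120 mm across, shoulder 95 mm high, neck 62 mm across up to 125 mm. Origin: centre of its underside, z up. Two wire ears, 70 mm high, on its own +x and -x sides (166 mm over both). The lid drops only with its bar along the ears' line within 15 degrees (lid +x along canister +x). An unlisted twin is already closed, its lid low.
- lid_grip (a point): Point on the axis of the loose black lid (90 g, cap 88 mm across), inside its upright bar (56 long, 16 thick, 41 mm high), 26 mm above the cap's flat top, 15 mm below the bar's top. Axes: lid's, x along the bar, z up. 169.5 mm above the table on the thread, 157 mm once dropped onto the neck; it sinks by its weight or a gentle push. Little friction, 2 mm sideways play.
- lid_nose (a point): End of that bar on the lid's +x side, 28 mm from lid_grip, same height and axes; a small raised pip on the cap beside it. At the start the bar stands 40 to 65 degrees clockwise (from above) of the ears' line; after the drop it screws forward from that line to a hard stop 70 degrees clockwise of it (50 or more counts as home).
There are look-alikes about, which are no part of the job. What is shaped like the canister but blue is not meant. Leave any turquoise look-alike of the part that bears lid_grip alone.

How it is judged:
By the outcome, as a careful person would: the job done as asked, in the order asked, and still so for the second after the job is handed in, with the robot touching nothing.
It also fails if it takes over 38 s, if anything falls off the work surface, if the arm or the gripper's body presses on something with over 40 N, if the wrist force passes 120 N, or if a joint passes its speed limit or range.

## Working session

There is one attempt and no reset: what is moved stays moved. The work goes in short steps, Python scripts to look and compute and a tool call to move; the robot and the scene stay as the last step left them, time stands still between calls to the robot, and variables do not carry over. Pictures are saved under pics/ and viewed, at most 10 in all, crops included, and the job is handed in when it is done.

Besides the shell and the picture viewer there is one more tool, called after "Call:" in YAML: its name, and indented under it one key for each argument. carry_out: Moves the arm, as the interface text tells. Its arguments: {"type":"object","properties":{"steps":{"type":"array","items":{"type":"array","items":{"type":"number"}}},"grip_force":{"type":"number"}},"required":["steps"]}

```bash
mkdir -p pics; python3 - <<'E'
from workcell import bot
import cv2
for n in("scene","top"):
    cv2.imwrite(f"pics/{n}0.png",bot.get_image(n)); print(n,bot.get_calibration(n))
print(bot.sense(),bot.tip_reach)
E
```

```text
scene {'vfov': 43.445687180427726, 'cx': 326.9844981298699, 'cy': 232.7957394878653, 'k1': -0.11358320649097847, 'rvec': array([ 1.3302206 ,  2.12662144, -0.95330951]), 'tvec': array([ 0.27056974, -0.19919201,  1.33897409])}
top {'vfov': 53.90925239444299, 'cx': 320.47621336160216, 'cy': 235.05431725349132, 'k1': 0.023960741337716317, 'rvec': array([ 2.09835582, -2.16324807,  0.14671821]), 'tvec': array([-0.02732219,  0.5076397 ,  0.89387103])}
{'t': 0.1, 'joint_positions': array([ 1.17589090e+00,  8.78945284e-02,  1.37216589e+00,  6.35112682e-05,
        1.68362247e+00, -1.03096472e-01]), 'qd': array([ 0.00041474, -0.00171865, -0.0012079 ,  0.00010482, -0.00018787,
        0.0004355 ]), 'joint_torque': array([ 2.13264124e-03, -3.53015041e+01, -3.14219213e+01, -2.36911765e-04,
        7.89444748e-03,  7.65316983e-07]), 'tool_pos': array([0.15804819, 0.52636239, 0.25521695]), 'eef_rot': array([-2.88138480e-04,  1.45383773e-01,  9.89374785e-01, -1.00510778e-03]), 'ft_force': array([-0.84684192, -0.70370931,  0.10386134]), 'torque': array([0.00956461, 0.00804905, 0.06741964]), 'grip_force': 0.0, 'gripper_width': 1.0003887106670721} 0.025
```

View pics/scene0.png

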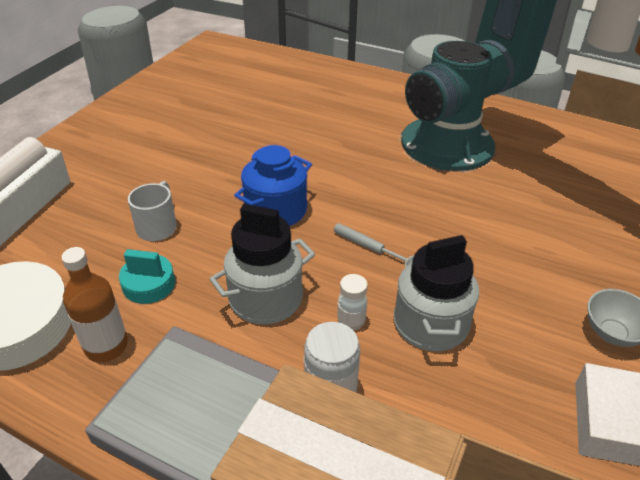

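View pics/top0.png

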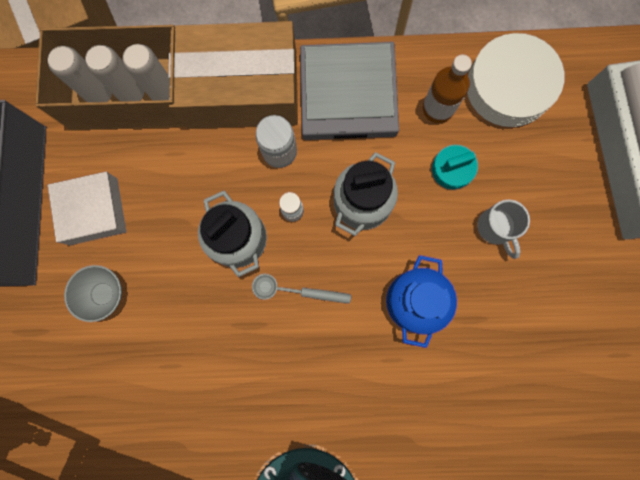

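```bash
python3 - <<'E'
import cv2,numpy as np
s=cv2.imread("pics/scene0.png");t=cv2.imread("pics/top0.png")
r=lambda i:cv2.resize(i,(400,300),interpolation=cv2.INTER_CUBIC)
f=lambda im,x,y:r(im[y:y+105,x:x+140])
a=np.hstack([r(s[190:340,180:380]),r(s[205:355,340:540])])
b=np.hstack([f(t,160,180),f(t,300,140)])
cv2.imwrite("pics/crop0.png",np.vstack([a,b]))
E
```

```text
(no output)
```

View pics/crop0.png

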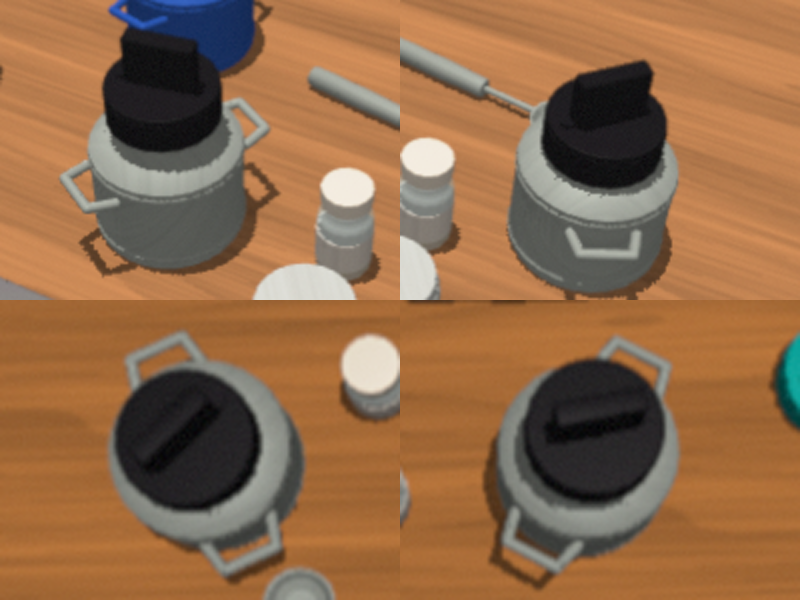

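```bash
cat > h.py <<'E'
import numpy as np,cv2
from workcell import bot
def ray(n,u,v):
    c=bot.get_calibration(n);f=240/np.tan(np.radians(c["vfov"])/2)
    K=np.array([[f,0,c["cx"]],[0,f,c["cy"]],[0,0,1]])
    p=cv2.undistortPoints(np.array([[[u,v]]],float),K,np.array([c["k1"],0,0,0,0]))[0,0]
    R=cv2.Rodrigues(c["rvec"])[0];return -R.T@c["tvec"],R.T@np.array([p[0],p[1],1])
def atz(n,u,v,z):
    o,d=ray(n,u,v);return o+d*(z-o[2])/d[2]
def tri(a,b):
    o1,d1=ray("scene",*a);o2,d2=ray("top",*b)
    s=np.linalg.lstsq(np.c_[d1,-d2],o2-o1,rcond=None)[0]
    p,q=o1+s[0]*d1,o2+s[1]*d2;return (p+q)/2,np.linalg.norm(p-q)
E
python3 - <<'E'
from h import *
print(tri((261.5,208),(370,177.4)),tri((446.5,241.5),(220.5,223)))
C=lambda x,y:((x-400)/2.857+300,(y-300)/2.857+140)
e=[atz("top",*C(*p),.07) for p in((641,354),(531,555))]
d=e[0]-e[1];print(e,np.hypot(*d[:2]),(e[0]+e[1])/2,np.degrees(np.arctan2(d[1],d[0])))
b=[atz("top",*C(*p),.1845) for p in((555,413),(646,399))]
d=b[1]-b[0];print(b,np.hypot(*d[:2]),(b[0]+b[1])/2,np.degrees(np.arctan2(d[1],d[0])))
# cap centre at z .1435, (ellipse centre)
print(atz("top",*C(595,428),.1435))
from scipy.spatial.transform import Rotation as R
s=bot.sense();q=s["eef_rot"];print(R.from_quat(q,scalar_first=True).as_matrix())
E
```

```text
(array([ 0.57958896, -0.13136191,  0.18405171]), np.float64(0.0013615753850956308)) (array([0.512399  , 0.12613045, 0.16873379]), np.float64(0.00094354174200545))
[array([ 0.64830064, -0.17239529,  0.07      ]), array([ 0.51140927, -0.09214775,  0.07      ])] 0.15867865355360553 [ 0.57985495 -0.13227152  0.07      ] -30.379396256309978
[array([ 0.57695213, -0.10517839,  0.1845    ]), array([ 0.58359495, -0.15934773,  0.1845    ])] 0.054575122744514995 [ 0.58027354 -0.13226306  0.1845    ] -83.00868384901203
[ 0.57786442 -0.1321244   0.1435    ]
[[-9.57726951e-01  2.87677499e-01 -8.62406617e-04]
 [ 2.87678657e-01  9.57725097e-01 -1.90507527e-03]
 [ 2.77901171e-04 -2.07263791e-03 -9.99997813e-01]]
```

Call:
carry_out:
  steps:
    - [0.0854,-0.03,-0.025,0,0,0,0]
    - [0.0854,-0.06,-0.051,0,0,0,0]
    - [0.0854,-0.089,-0.076,0,0,0,0]
    - [0.0854,-0.119,-0.102,0,0,0,0]
    - [0.0854,-0.148,-0.127,0,0,0,0]

```text
t: 0.52
tool_pos: [0.2638, 0.3608, 0.2557]
eef_rot: [-0.0, 0.145, 0.989, -0.0]
ft_force: [0.5, 0.8, 1.2]
gripper_width: 0.995
grip_force: 0.0
```

Call:
carry_out:
  steps:
    - [0.0854,-0.03,-0.025,0,0,0,0]
    - [0.0854,-0.06,-0.051,0,0,0,0]
    - [0.0854,-0.089,-0.076,0,0,0,0]
    - [0.0854,-0.119,-0.102,0,0,0,0]
    - [0.0854,-0.148,-0.127,0,0,0,0]

```text
t: 0.93
tool_pos: [0.369, 0.1964, 0.256]
eef_rot: [-0.0, 0.145, 0.989, -0.0]
ft_force: [0.8, 0.9, 0.3]
gripper_width: 1.0
grip_force: 0.0
```

Call:
carry_out:
  steps:
    - [0.0854,-0.03,-0.025,0,0,0,6.6]
    - [0.0854,-0.06,-0.051,0,0,0,13.2]
    - [0.0854,-0.089,-0.076,0,0,0,19.8]
    - [0.0854,-0.119,-0.102,0,0,0,26.4]
    - [0.0854,-0.148,-0.127,0,0,0,33]

```text
t: 1.35
tool_pos: [0.4743, 0.0321, 0.2559]
eef_rot: [-0.0, 0.423, 0.906, 0.0]
ft_force: [0.4, 1.4, 0.2]
gripper_width: 0.999
grip_force: 0.0
```

```bash
cat >> h.py <<'E'
from scipy.spatial.transform import Rotation as Ro
def go(x,y,z,yaw):
    s=bot.sense();M=Ro.from_quat(s["eef_rot"],scalar_first=True).as_matrix()
    T=np.array([[np.cos(yaw:=np.radians(yaw)),np.sin(yaw),0],[np.sin(yaw),-np.cos(yaw),0],[0,0,-1]])
    print("t",s["t"],"pos",s["tool_pos"].round(4),"yaw",np.degrees(np.arctan2(M[1,0],M[0,0])).round(1),"F",s["ft_force"].round(1),"T",s["torque"].round(2),"w",s["gripper_width"].round(3),"g",s["grip_force"])
    print("shift",(M.T@(np.array([x,y,z])-s["tool_pos"])).round(4),"rot",np.degrees(Ro.from_matrix(M.T@T).as_rotvec()).round(2))
E
python3 -c "
from h import *
go(.579,-.132,.256,97)"
```

```text
Traceback (most recent call last):
  File "h.py", line 18, in go
    print("t",s["t"],"pos",s["tool_pos"].round(4),"yaw",np.degrees(np.arctan2(M[1,0],M[0,0])).round(1),"F",s["ft_force"].round(1),"T",s["torque"].round(2),"w",s["gripper_width"].round(3),"g",s["grip_force"])
                                                                                                                                                               ^^^^^^^^^^^^^^^^^^^^^^^^
AttributeError: 'float' object has no attribute 'round'
```

```bash
sed -i 's/s\["gripper_width"\].round(3)/round(s["gripper_width"],3)/' h.py
python3 -c "
from h import *
go(.579,-.132,.256,97)"
```

```text
t 1.35 pos [0.4743 0.0321 0.2559] yaw 129.9 F [0.4 1.4 0.2] T [ 0.05 -0.06 -0.01] w 0.999 g 0.0
shift [-0.1931 -0.025  -0.0002] rot [-2.000e-02 -2.000e-02  3.292e+01]
```

Call:
carry_out:
  steps:
    - [0.0854,-0.039,-0.005,0,0,0,6.6]
    - [0.0854,-0.077,-0.01,0,0,0,13.2]
    - [0.0854,-0.116,-0.015,0,0,0,19.8]
    - [0.0854,-0.155,-0.02,0,0,0,26.4]
    - [0.0854,-0.193,-0.025,0,0,0,33]

```text
t: 1.77
tool_pos: [0.5801, -0.1312, 0.2555]
eef_rot: [-0.001, 0.663, 0.749, -0.0]
ft_force: [0.4, 0.1, 0.2]
gripper_width: 0.998
grip_force: 0.0
```

Call:
carry_out:
  steps:
    - [0.0854,0,0,0.01,0,0,0]
    - [0.0854,0,0,0.02,0,0,0]
    - [0.0854,0,0,0.03,0,0,0]

```text
t: 2.02
tool_pos: [0.5791, -0.1289, 0.2246]
eef_rot: [-0.001, 0.661, 0.751, -0.0]
ft_force: [1.3, 0.6, -0.1]
gripper_width: 1.003
grip_force: 0.0
```

```bash
python3 - <<'E'
from h import *
go(.579,-.132,.1755,97)
s=bot.get_image("scene");t=bot.get_image("top")
r=lambda i:cv2.resize(i,(400,300),interpolation=cv2.INTER_CUBIC)
cv2.imwrite("pics/c1.png",np.hstack([r(s[130:280,160:360]),r(t[120:240,290:450])]))
E
```

```text
t 2.0167 pos [ 0.5791 -0.1289  0.2246] yaw 97.3 F [ 1.3  0.6 -0.1] T [ 0.   -0.05  0.01] w 1.003 g 0.0
shift [-0.0031 -0.0004  0.0491] rot [-0.1  -0.09  0.31]
```

View pics/c1.png

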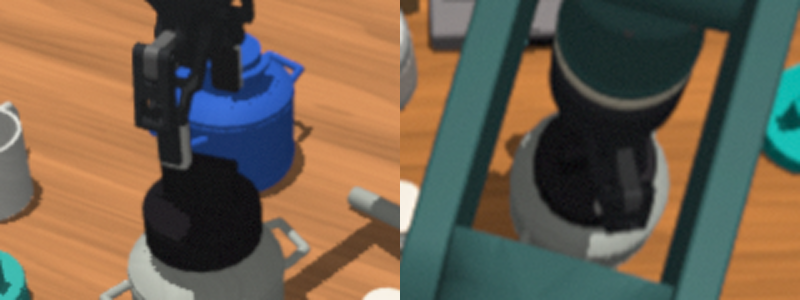

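The scene crop shows the open fingers either side of the bar (about (190,160)), aligned with it. I'll descend and grip.

Call:
carry_out:
  steps:
    - [0.0854,-0.003,0,0.012,0,0,0]
    - [0.0854,-0.003,0,0.025,0,0,0]
    - [0.0854,-0.003,0,0.037,0,0,0]
    - [0.0854,-0.003,0,0.049,0,0,0]
    - [0.0854,-0.003,0,0.049,0,0,0]

```text
t: 2.53
tool_pos: [0.5783, -0.1312, 0.1738]
eef_rot: [-0.003, 0.66, 0.751, -0.001]
ft_force: [-1.3, -0.1, -0.5]
gripper_width: 1.0
grip_force: 0.0
```

```bash
python3 -c "
from h import *
go(.579,-.132,.1755,97)"
```

```text
t 2.5333 pos [ 0.5783 -0.1312  0.1738] yaw 97.3 F [-1.3 -0.1 -0.5] T [ 0.03  0.01 -0.04] w 1.0 g 0.0
shift [-0.0009  0.0006 -0.0017] rot [-0.29 -0.14  0.33]
```

Call:
carry_out:
  steps:
    - [0.05,0,0,0,0,0,0]
    - [0.03,0,0,0,0,0,0]
    - [0.02,0,0,0,0,0,0]
    - [0.014,0,0,0,0,0,0]
    - [0.01,0,0,0,0,0,0]
  grip_force: 25

```text
t: 2.95
tool_pos: [0.5803, -0.1324, 0.1782]
eef_rot: [0.001, 0.661, 0.751, 0.0]
ft_force: [-0.4, -1.1, -0.6]
gripper_width: 0.297
grip_force: 0.0
```

Call:
carry_out:
  steps:
    - [0.01,0,0,0,0,0,0]
    - [0.01,0,0,0,0,0,0]
    - [0.01,0,0,0,0,0,0]
    - [0.01,0,0,0,0,0,0]
    - [0.01,0,0,0,0,0,0]

```text
t: 3.37
tool_pos: [0.5805, -0.1322, 0.1779]
eef_rot: [0.001, 0.661, 0.751, 0.001]
ft_force: [2.4, 1.0, 1.5]
gripper_width: 0.182
grip_force: 31.4
```

```bash
python3 -c "
from h import *
go(.579,-.132,.1755,97)"
```

```text
t 3.3667 pos [ 0.5805 -0.1322  0.1779] yaw 97.3 F [2.4 1.  1.5] T [ 0.13 -0.44 -0.02] w 0.182 g 31.439926028251648
shift [ 0.0004 -0.0015  0.0024] rot [0.11 0.02 0.29]
```

Call:
carry_out:
  steps:
    - [0.01,0,0,0,0,0,-5]
    - [0.01,0,0,0,0,0,-11]
    - [0.01,0,0,0,0,0,-17]
    - [0.01,0,0,0,0,0,-23]
    - [0.01,0,0,0,0,0,-28]

```text
t: 3.78
tool_pos: [0.5806, -0.1326, 0.1778]
eef_rot: [0.001, 0.458, 0.889, 0.0]
ft_force: [2.8, -1.3, -0.1]
gripper_width: 0.184
grip_force: 31.3
```

Call:
carry_out:
  steps:
    - [0.01,0,0,0,0,0,-6]
    - [0.01,0,0,0,0,0,-12]
    - [0.01,0,0,0,0,0,-18]
    - [0.01,0,0,0,0,0,-24]
    - [0.01,0,0,0,0,0,-24.5]

```text
t: 4.2
tool_pos: [0.5808, -0.1322, 0.1773]
eef_rot: [0.001, 0.26, 0.966, 0.0]
ft_force: [4.1, -0.7, -1.0]
gripper_width: 0.187
grip_force: 31.1
```

```bash
python3 - <<'E'
from h import *
go(.580,-.132,.1755,149.6)
s=bot.get_image("scene");t=bot.get_image("top")
r=lambda i:cv2.resize(i,(400,300),interpolation=cv2.INTER_CUBIC)
cv2.imwrite("pics/c2.png",np.hstack([r(s[180:330,160:360]),r(t[120:240,290:450])]))
E
```

```text
t 4.2 pos [ 0.5808 -0.1322  0.1773] yaw 149.9 F [ 4.1 -0.7 -1. ] T [ 0.14 -0.96 -0.03] w 0.187 g 31.109725534915924
shift [ 0.0008 -0.0002  0.0018] rot [0.08 0.11 0.29]
```

View pics/c2.png

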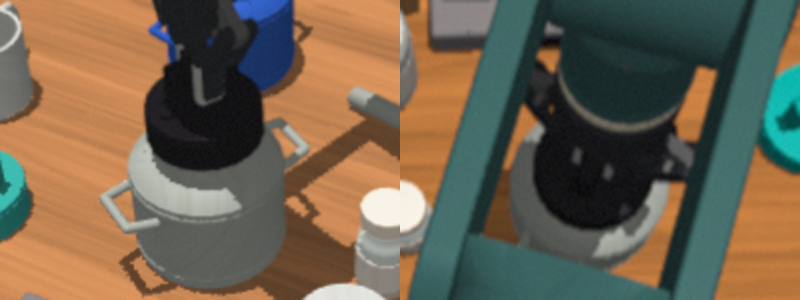

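Bar is now along the ears. Lower with the lid, watching the force.

Call:
carry_out:
  steps:
    - [0.01,-0.001,0.0005,0.003,0,0,0]
    - [0.01,-0.001,0.0005,0.006,0,0,0]
    - [0.01,-0.001,0.0005,0.009,0,0,0]
    - [0.01,-0.001,0.0005,0.011,0,0,0]
    - [0.01,-0.001,0.0005,0.012,0,0,0]

```text
t: 4.72
tool_pos: [0.5812, -0.1321, 0.1654]
eef_rot: [0.0, 0.261, 0.965, 0.0]
ft_force: [3.1, 1.8, 4.2]
gripper_width: 0.18
grip_force: 31.9
```

```bash
python3 -c "
from h import *
go(.580,-.132,.1630,149.6)"
```

```text
t 4.7167 pos [ 0.5812 -0.1321  0.1654] yaw 149.8 F [3.1 1.8 4.2] T [ 0.28 -0.46 -0.05] w 0.18 g 31.94143295288086
shift [ 0.0011 -0.0005  0.0024] rot [0.03 0.01 0.17]
```

It sank 12 mm with only 4 N. One more millimetre, then screw forward.

Call:
carry_out:
  steps:
    - [0.01,0,0,0.001,0,0,0]
    - [0.01,0,0,0.001,0,0,5]
    - [0.01,0,0,0.001,0,0,11]
    - [0.01,0,0,0.001,0,0,17]
    - [0.01,0,0,0.001,0,0,23]

```text
t: 5.13
tool_pos: [0.5811, -0.133, 0.1654]
eef_rot: [0.001, 0.45, 0.893, -0.001]
ft_force: [1.2, -1.1, 4.0]
gripper_width: 0.184
grip_force: 31.9
```

Call:
carry_out:
  steps:
    - [0.01,0,0,0,0,0,6]
    - [0.01,0,0,0,0,0,12]
    - [0.01,0,0,0,0,0,18]
    - [0.01,0,0,0,0,0,24]
    - [0.01,0,0,0,0,0,30]

```text
t: 5.55
tool_pos: [0.5809, -0.1327, 0.1655]
eef_rot: [0.0, 0.666, 0.746, -0.0]
ft_force: [1.8, -0.4, 4.5]
gripper_width: 0.181
grip_force: 31.9
```

```bash
python3 -c "
from h import *
go(.580,-.132,.1630,79.6)"
```

```text
t 5.55 pos [ 0.5809 -0.1327  0.1655] yaw 96.5 F [ 1.8 -0.4  4.5] T [ 0.1  -0.22  0.13] w 0.181 g 31.940335035324097
shift [ 0.0008 -0.0009  0.0025] rot [ 0.02  0.06 16.89]
```

Call:
carry_out:
  steps:
    - [0.01,0,0,0,0,0,4]
    - [0.01,0,0,0,0,0,8]
    - [0.01,0,0,0,0,0,11]
    - [0.01,0,0,0,0,0,13]
    - [0.01,0,0,0,0,0,15]

```text
t: 5.97
tool_pos: [0.5809, -0.1327, 0.1654]
eef_rot: [0.001, 0.756, 0.654, -0.0]
ft_force: [2.0, -1.6, 4.1]
gripper_width: 0.18
grip_force: 32.0
```

```bash
python3 -c "
from h import *
go(.580,-.132,.1630,79.6)"
```

```text
t 5.9667 pos [ 0.5809 -0.1327  0.1654] yaw 81.7 F [ 2.  -1.6  4.1] T [-0.13 -0.44  0.22] w 0.18 g 31.951900720596313
shift [ 0.0006 -0.001   0.0024] rot [0.03 0.06 2.09]
```

Feel for the stop in small turns.

Call:
carry_out:
  steps:
    - [0.01,0,0,0,0,0,1]
    - [0.01,0,0,0,0,0,2]
    - [0.01,0,0,0,0,0,3]
    - [0.01,0,0,0,0,0,3]

```text
t: 6.3
tool_pos: [0.5814, -0.1331, 0.1655]
eef_rot: [0.001, 0.772, 0.635, -0.0]
ft_force: [2.9, -1.2, 5.8]
gripper_width: 0.185
grip_force: 38.9
```

```bash
python3 -c "
from h import *
go(.580,-.132,.1630,79.6)"
```

```text
t 6.3 pos [ 0.5814 -0.1331  0.1655] yaw 78.8 F [ 2.9 -1.2  5.8] T [-0.16 -0.37  0.92] w 0.185 g 38.90626609325409
shift [ 0.0008 -0.0016  0.0025] rot [ 0.11  0.1  -0.75]
```

The moment rose from 0.2 to 0.9 N m at about 71°, so this is the stop. Let go and rise.

Call:
carry_out:
  steps:
    - [0.03,0,0,0,0,0,0]
    - [0.05,0,0,0,0,0,0]
    - [0.07,0,0,0,0,0,0]
    - [0.0854,0,0,0,0,0,0]
    - [0.0854,0,0,0,0,0,0]

```text
t: 6.72
tool_pos: [0.5805, -0.1321, 0.1634]
eef_rot: [-0.001, 0.773, 0.635, -0.001]
ft_force: [0.2, -0.4, 0.3]
gripper_width: 0.878
grip_force: 0.0
```

Call:
carry_out:
  steps:
    - [0.0854,0,0,0,0,0,0]
    - [0.0854,0,0,0,0,0,0]
    - [0.0854,0,0,-0.01,0,0,0]
    - [0.0854,0,0,-0.025,0,0,0]
    - [0.0854,0,0,-0.045,0,0,0]

```text
t: 7.13
tool_pos: [0.5803, -0.132, 0.2087]
eef_rot: [-0.001, 0.773, 0.635, -0.001]
ft_force: [-0.0, -0.3, 0.8]
gripper_width: 1.0
grip_force: 0.0
```

Call:
carry_out:
  steps:
    - [0.0854,0,0,-0.03,0,0,0]
    - [0.0854,0,0,-0.06,0,0,0]
    - [0.0854,0.04,0,-0.06,0,0,0]
    - [0.0854,0.08,0,-0.06,0,0,0]
    - [0.0854,0.12,0,-0.06,0,0,0]

```text
t: 7.55
tool_pos: [0.6049, -0.0141, 0.2717]
eef_rot: [0.001, 0.774, 0.634, 0.001]
ft_force: [-0.5, 0.1, -0.6]
gripper_width: 0.999
grip_force: 0.0
```

Call:
carry_out:
  steps:
    - [0.0854,0.04,0,0,0,0,0]
    - [0.0854,0.08,0,0,0,0,0]
    - [0.0854,0.12,0,0,0,0,0]
    - [0.0854,0.16,0,0,0,0,0]
    - [0.0854,0.16,0,0,0,0,0]

```text
t: 7.97
tool_pos: [0.6355, 0.15, 0.2694]
eef_rot: [-0.002, 0.77, 0.638, 0.002]
ft_force: [-0.8, -0.5, 0.5]
gripper_width: 1.002
grip_force: 0.0
```

```bash
python3 - <<'E'
from h import *
go(.580,-.132,.1630,79.6)
s=bot.get_image("scene");t=bot.get_image("top")
r=lambda i:cv2.resize(i,(400,300),interpolation=cv2.INTER_CUBIC)
cv2.imwrite("pics/c3.png",np.hstack([r(s[180:330,160:360]),r(t[140:245,300:440])]))
E
```

```text
t 7.9667 pos [0.6355 0.15   0.2694] yaw 79.3 F [-0.8 -0.5  0.5] T [-0.05  0.03  0.07] w 1.002 g 0.0
shift [-0.2879 -0.0021  0.1052] rot [-0.03 -0.26 -0.32]
```

View pics/c3.png

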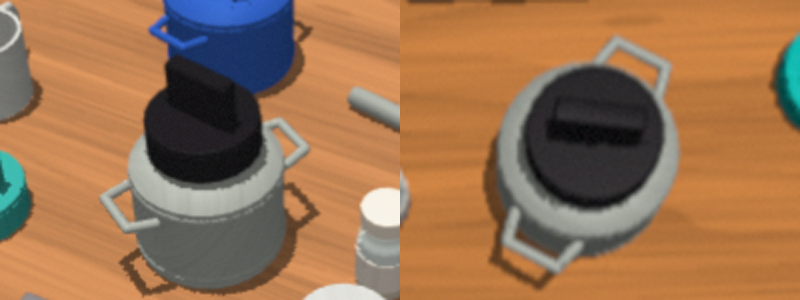

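```bash
python3 - <<'E'
from h import *
print(tri((261,219),(370.2,177.4)))
s=bot.get_image("scene");t=bot.get_image("top")
g=lambda i:cv2.convertScaleAbs(cv2.resize(i,(400,400),interpolation=cv2.INTER_CUBIC),alpha=2.5,beta=0)
cv2.imwrite("pics/c4.png",np.hstack([g(s[200:280,220:300]),g(t[155:215,335:395])]))
E
```

```text
(array([ 0.58390769, -0.13219639,  0.16672686]), np.float64(0.0038662344077258735))
```

View pics/c4.png

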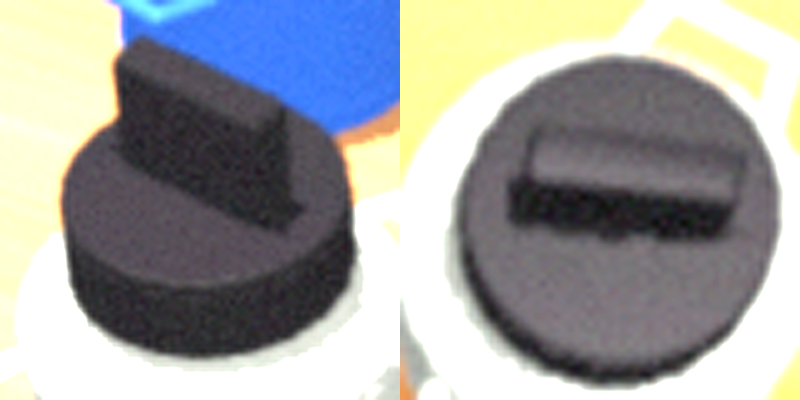

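The top crop shows the bar at about 68° clockwise of the ears (top edge runs (530,150) to (742,175)). The lid is low and nothing touches it.

```bash
python3 -c "
from h import *
p=tri((260.6,216.4),(370.4,179.3));print(p)
if p[0][2]<.178: print(bot.hand_in())"
```

```text
(array([ 0.58056613, -0.13333586,  0.16842909]), np.float64(0.001456614827334859))
the job is handed in; nothing more can be done
None
```

The loose lid was turned back to the ears' line, sank about 12 mm onto the neck, was screwed clockwise to the stop (about 70° past the ears) and let go; the job is handed in at about 8 s, verdict not shown.

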